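# Take and lock the depth of the open sample pot

### The arm

A 6-joint arm with a two-finger parallel gripper is mounted at the origin on a cart in front of the work surface, level with it; the furniture and walls round the work are solid. World frame = base frame: x ahead of the robot, y to its left, z up, the work surface at z = 0. Lengths are in m, angles in degrees, forces in N, time in s.
With the tool pointing down it reaches from about 0.3 to 0.875 m from the base axis. Payload 6.4 kg.
Tool frame: the origin (TCP) lies on the centre line of the jaws, within the pads' length; the fingertips stand 25 mm ahead of it and the grasp point (between the pads) lies 6 mm ahead of it; z points along the fingers, x is the direction in which the jaws open and shut, and the axes are right-handed (so a half turn about z gives the same grasp; the last joint's range is limited). The gripper opens to 88 mm and grips with 3 to 60 N. Pads are 18 mm wide; open, the fingers measure 123 mm over their backs; the gripper's body (75 mm by 187 mm) begins 45 mm behind the grasp point.
Start: joints at [-82.981, 10.359, 92.074, -0, 77.567, -11.82], TCP at [0.186, -0.544, 0.264] pointing down, gripper open.
Joint ranges: [-171.53, 171.53], [-51.25, 118.39], [17.06, 147.69], [-65.23, 245.23], [0, 150.52], [-178.68, 178.68]. Speed limits (degrees/s): [147.25, 147.25, 172.46, 180, 180, 180].

### API

Orientations are given as [roll, pitch, yaw] about the fixed x, y, z axes, in that order (R = Rz(yaw) Ry(pitch) Rx(roll)).
In Python, from rig import telemetry, cams, close_job gives the robot as it stands.
- The arm moves only by the shell command python3 -m handwheel 'ROWS' [FORCE]. ROWS is JSON, a list of rows, each an object of numbers: "tx", "ty", "tz": the shift along the tool's x, y, z in mm; "ax", "ay", "az": the turn, a rotation vector about the tool's x, y, z in rad; "fingers": the finger opening in mm, from 0 to 88.1. In form: [{"tx": .., "ty": .., "tz": .., "ax": .., "ay": .., "az": .., "fingers": ..}, ...]. A call has 1 to 12 rows; each row is the pose to reach, as a shift and turn from the pose measured when the call began, along the tool's axes at that moment; what a row does not reach only later rows make up. A row lasts 1/12 s, in which the tool goes at most 41.7 mm and 7.16 degrees, less where a joint would pass 70% of its speed; a pose out of reach is approached as far as the arm can. A call with a gripper value outside its range is refused whole. The fingers move at their own pace and stop on an object; FORCE is the grip in N (left out, the last holds). Time passes only in rows, so rows that repeat a pose let the fingers close. It gives the time, the measured TCP pose, the force and the opening at its end, in the units of the state.
- telemetry.get_state(): the state, without advancing time (a new reading comes with each control period).
- cams.snapshot(name): name is "side" or "top" or "wrist"; returns a dict with "color" (420x560x3 uint8, red, green, blue), "fx", "fy", "cx", "cy" (pixels), "extrinsics" (4x4, takes a point from camera to world coordinates). Camera axes: x right, y down, z forward; pixel columns grow to the right and rows downward; lengths in m; the calibration is good to about 2 mm. The wrist camera is an equidistant fisheye: a pixel r from the principal point sees the ray r / f radians off the axis. A picture is of the moment at which its call begins. There is no depth.
- close_job(): hands the job in, once; it reports no verdict.
The state is a dict: "t": time; "joint_pos": joint angles; "joint_vel": joint speeds; "tau": joint torques, N m; "tool_pos": TCP position; "orientation": TCP orientation; "ft_force": force on the tool from outside, world axes, zero at the start; "ft_torque": the same for the moment, N m; "opening": opening from 0.0 (shut) to 1.0 (fully open).
Only numpy, scipy, OpenCV 4.12 (cv2) and the standard library are available. Lean on these libraries where they do the work, as an engineer would, in place of code of your own. Each camera call takes 0.05 s, during which the arm holds its last target. There are 200 camera calls.

### The job

Two depth gauges stand on the worktop; one holds the open straight-sided sample pot, the other a flat petri dish. On the gauge that holds the pot, take the probe by its head and push it down until its tip touches the bottom of the pot, then let go and press that gauge's lock lever fully down so that the depth stays set. Do not lock it before the probe is on the bottom, do not knock the pot over or out of place, and leave the other gauge as it is.

Things in the scene. Friction and masses are not known exactly. Their poses are not given: they have to be found in the camera images.
- depth_probe: probe of the gauge that holds the pot: vertical 8 mm steel rod with a black cylindrical head (24 mm diameter, 26 mm high) on top. Origin at the head's centre; z up, x and y as the gauge's. Tip (12 mm wide) 114 mm below the origin. Slides straight down against 3 N of friction, stays where left. Tip starts 30 to 45 mm above the pot's floor; touching it, the origin is 120 mm above the pot's underside
- pot_gauge: the gauge that holds the pot, fixed: base 120 x 130 x 12 mm, column (top 90 mm high) on the +x side, arm over the pot, its guide bush (top 94 mm high) round the probe; lock lever on the +y side. Origin on the worktop under the probe's axis, z up
- sample_pot: open clear straight-sided pot, loose, 0.2 to 0.4 kg, 64 mm outer diameter, 48 mm high, walls 3 mm, floor 6 mm thick. Origin at the centre of its underside, z up, 12 mm above the worktop on the gauge's base among four small dowels, centred under the probe
- lock_lever (a joint): lock lever of the gauge that holds the pot, rad: 0 = raised (40 degrees above level, pointing to the gauge's +y), 0.7 = fully down, level, locked; starts at 0 to 0.15. Needs about 2 N at its pad, stays where left. Hinge parallel to the gauge's x, 40 mm to the +y side of the probe's axis, 82 mm above the worktop
- lever_end (a point): top centre of the round thumb pad (22 mm diameter, 8 mm thick) at the free end of that lever, 50 mm from the hinge; the lever's bar is 14 mm wide, 7 mm thick. Fully down it lies 90 mm to the +y side of the probe's axis, 86 mm above the worktop. Its frame turns with the lever
- dish_probe: probe of the other, equal gauge, which holds the petri dish (60 mm wide, 15 mm high); origin at the centre of its head. To be left alone
- dish_lever_end (a point): top centre of the thumb pad of the other gauge's lever. To be left alone

How it is judged (in metres and radians):
On the way, in this order (a step that is already met when the one before it is completed fails the run):
1. the probe's tip has been brought down onto the bottom of the pot (contact force between depth_probe and sample_pot above 0.3 N and z of depth_probe in the frame of sample_pot below 0.124 m), for 0.1 s.
2. the lock lever is pressed down with the probe still on the bottom (value of joint lock_lever above 0.58 rad and z of depth_probe in the frame of sample_pot below 0.126 m), for 0.2 s.
At the end, for the whole second after the job is handed in: the lock lever of the gauge that holds the pot is down (0.58 rad or more of 0.7), its probe is at rest with its tip on the bottom of the pot or less than 6 mm above it (origin less than 126 mm above the pot's underside), and the pot stands upright (within 10 degrees) within 15 mm of where it was (all of step 2 and linear speed of depth_probe below 0.01 m/s and distance of sample_pot from where it was at the start of the episode below 0.015 m and angle between sample_pot's own z axis and vertical below 0.17 rad); the robot touches nothing.
It fails at once if the lever is pressed (beyond 0.35 rad) while the tip is more than 10 mm above the pot's floor (value of joint lock_lever above 0.35 rad and z of depth_probe in the frame of sample_pot above 0.13 m).
It fails at once if the other gauge is disturbed (probe moved over 8 mm or lever pad over 10 mm) (distance of dish_probe from where it was at the start of the episode above 0.008 m or distance of dish_lever_end from where it was at the start of the episode above 0.01 m).
It fails at once if the pot is shifted by more than 15 mm or tipped by more than 10 degrees (distance of sample_pot from where it was at the start of the episode above 0.015 m or angle between sample_pot's own z axis and vertical above 0.17 rad).
It also fails if it takes over 38 s, if anything falls off the work surface, if the arm or the gripper's body presses on something with over 40 N, if the wrist force passes 120 N, or if a joint passes its speed limit or range.

## Working session

There is one attempt and no reset: what is moved stays moved. The work goes in short steps, Python scripts to look and compute and a shell command to move; the robot and the scene stay as the last step left them, time stands still between calls to the robot, and variables do not carry over. Pictures are saved under pics/ and viewed, about 8 in all and at most 12, crops included, and the job is handed in when it is done.

```bash
mkdir -p pics; cat > h.py <<'E'
import numpy as np,cv2,json
from rig import telemetry,cams,close_job
def snap(n,tag):
    s=cams.snapshot(n); cv2.imwrite(f'pics/{tag}.png',s['color'][:,:,::-1])
    np.savez(f'pics/{tag}.npz',K=[s['fx'],s['fy'],s['cx'],s['cy']],T=np.array(s['extrinsics'])); return s
def ray(tag,u,v):
    d=np.load(f'pics/{tag}.npz');fx,fy,cx,cy=d['K'];T=d['T']
    x,y=(u-cx)/fx,(v-cy)/fy
    if tag.startswith('wrist'):
        r=np.hypot(x,y); k=np.sin(r)/r if r>1e-9 else 1; c=np.array([x*k,y*k,np.cos(r)])
    else: c=np.array([x,y,1])
    w=T[:3,:3]@c; return T[:3,3],w/np.linalg.norm(w)
def tri(*obs):
    A=np.zeros((3,3));b=np.zeros(3);R=[ray(*o) for o in obs]
    for o,d in R: P=np.eye(3)-np.outer(d,d);A+=P;b+=P@o
    p=np.linalg.solve(A,b); return p,[np.linalg.norm(np.cross(p-o,d)) for o,d in R]
def onz(tag,u,v,z):
    o,d=ray(tag,u,v); return o+d*(z-o[2])/d[2]
def px(tag,p):
    d=np.load(f'pics/{tag}.npz');fx,fy,cx,cy=d['K'];c=np.linalg.inv(d['T'])@np.append(p,1)
    if tag.startswith('wrist'):
        n=np.hypot(c[0],c[1]);r=np.arctan2(n,c[2]);return cx+fx*r*c[0]/n,cy+fy*r*c[1]/n
    return cx+fx*c[0]/c[2],cy+fy*c[1]/c[2]
E
python3 - <<'E'
from h import *
for n in('side','top','wrist'):
    s=snap(n,n+'0');print(n,s['fx'],s['cx'],s['cy'],np.round(s['extrinsics'],3).tolist())
a=[cv2.imread(f'pics/{n}0.png') for n in('side','top')]
s=telemetry.get_state();print(s)
E
```

```text
side 457.64906976975976 275.6920983143827 205.26026052959526 [[-0.831, -0.323, 0.453, 0.05], [-0.556, 0.496, -0.667, 0.786], [-0.01, -0.806, -0.592, 0.669], [0.0, 0.0, 0.0, 1.0]]
top 520.6435933196592 277.90349003271444 211.43257669752865 [[-0.006, -0.997, 0.073, 0.389], [-0.999, 0.009, 0.033, 0.141], [-0.034, -0.073, -0.997, 1.164], [0.0, 0.0, 0.0, 1.0]]
wrist 325.19226210127806 278.22403325485 206.77706007691492 [[0.322, -0.91, -0.263, 0.254], [-0.947, -0.31, -0.088, -0.52], [-0.002, 0.277, -0.961, 0.384], [0.0, 0.0, 0.0, 1.0]]
{'t': 0.15, 'joint_pos': array([-8.29823009e+01,  1.03911803e+01,  9.21169896e+01,  1.32887395e-03,
        7.75663888e+01, -1.18203795e+01]), 'joint_vel': array([-0.11571831, -0.1618941 , -0.15248759,  0.0320741 ,  0.12367154,
        0.03764697]), 'tau': array([ 1.09547709e-03, -4.34229934e+01, -3.42174518e+01,  7.03236717e-02,
        3.56297521e-02, -7.51866469e-05]), 'tool_pos': array([ 0.18564   , -0.54382865,  0.26303896]), 'orientation': array([-1.79983457e+02,  7.27118800e-02, -7.11621979e+01]), 'ft_force': array([ 1.51695458,  0.16014788, -0.03334696]), 'ft_torque': array([ 0.02862817, -0.04147449, -0.01788584]), 'opening': 0.9971556005959162}
```

View pics/side0.png

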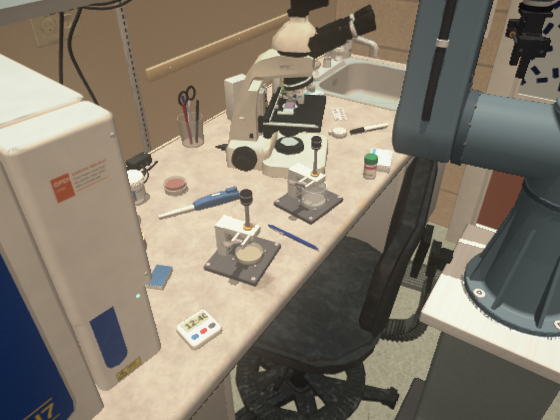

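View pics/top0.png

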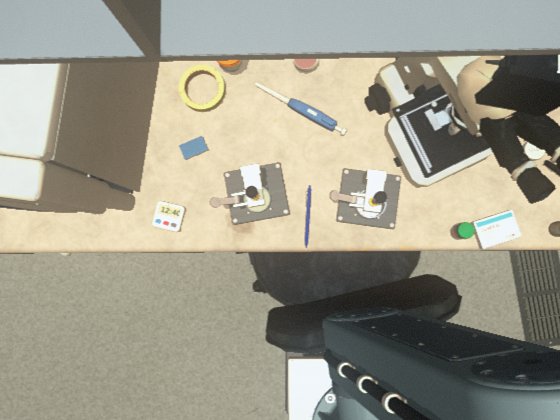

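Side: the left gauge (head ~246,196) holds the tan dish, and the right one (head ~316,142) holds the clear pot. In the top view the pot gauge is the right one (head ~379,197, lever pad ~335,196). I'll enlarge it for pixel accuracy.

```bash
python3 - <<'E'
import cv2,numpy as np
a=cv2.imread('pics/side0.png')[130:225,265:355];b=cv2.imread('pics/top0.png')[155:240,320:410]
a=cv2.resize(a,None,fx=4.4,fy=4.4,interpolation=cv2.INTER_CUBIC)
b=cv2.resize(b,None,fx=4.4,fy=4.4,interpolation=cv2.INTER_CUBIC)
c=np.zeros((420,800,3),np.uint8);c[:a.shape[0],:396]=a;c[:b.shape[0],400:796]=b[:420];cv2.imwrite('pics/crop0.png',c)
E
```

```text
(no output)
```

View pics/crop0.png

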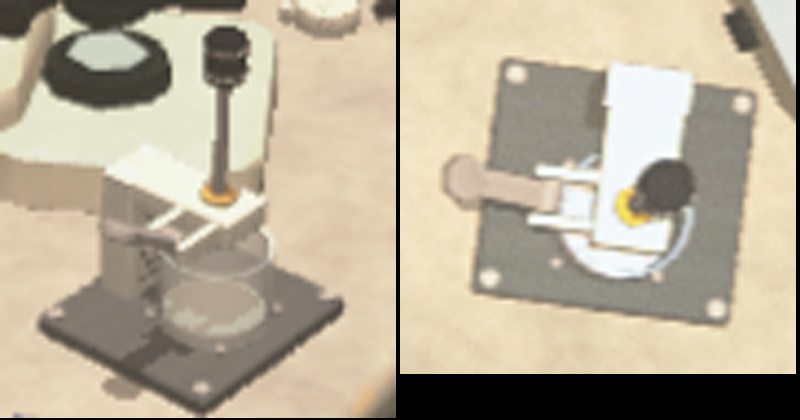

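Crop: pot gauge, clear pot. Head centre in the side view is about (316.4,143) and in the top view (380.5,196.9). Lever pad is ~(334.3,196) in the top view, with the lever pointing image-left (+y).

```bash
python3 - <<'E'
from h import *
S=lambda u,v:('side0',265+u/4.4-.4,130+v/4.4-.4)
T=lambda u,v:('top0',320+(u-400)/4.4-.4,155+v/4.4-.4)
np.set_printoptions(precision=4,suppress=True)
print('head',tri(S(226,57),T(665,186)))
print('bush',tri(S(219,192),T(632,206)))
print('pad',tri(S(112,229),T(463,178)))
# base corners at z=.012 from top view
c=[onz(*T(*p),.012) for p in((503,60),(754,95),(727,325),(474,293))];print(np.array(c))
m=np.mean(c,0);print('base ctr',m)
e=(c[0]-c[3])+(c[1]-c[2]);print('yaw of gauge x',np.degrees(np.arctan2(e[1],e[0])))
e=(c[0]-c[1])+(c[3]-c[2]);print('yaw of y',np.degrees(np.arctan2(e[1],e[0])))
print('dish head z=.17',onz('top0',252,192,.17))
E
```

```text
head (array([ 0.4869, -0.0205,  0.1727]), [np.float64(0.000801962798961186), np.float64(0.000801962798961272)])
bush (array([ 0.4857, -0.0179,  0.093 ]), [np.float64(0.0007037704324726772), np.float64(0.0007037704324728256)])
pad (array([0.4998, 0.0628, 0.1088]), [np.float64(0.0014253946092246362), np.float64(0.0014253946092245729)])
[[ 0.5684  0.0338  0.012 ]
 [ 0.5492 -0.0917  0.012 ]
 [ 0.4335 -0.0756  0.012 ]
 [ 0.4506  0.0502  0.012 ]]
base ctr [ 0.5004 -0.0208  0.012 ]
yaw of gauge x -7.913629905403189
yaw of y 81.78097338780316
dish head z=.17 [0.4997 0.2238 0.17  ]
```

```bash
cat >> h.py <<'E'
from scipy.spatial.transform import Rotation as Ro
def delta(p,yaw=-8,tilt=0):
    s=telemetry.get_state();R=Ro.from_euler('xyz',s['orientation'],degrees=True)
    G=Ro.from_euler('xyz',[180,0,yaw],degrees=True)*Ro.from_euler('x',tilt,degrees=True)
    print('t',round(s['t'],2),'d mm',np.round(R.inv().apply(np.array(p)-s['tool_pos'])*1000,1),'rv',np.round((R.inv()*G).as_rotvec(),3))
E
python3 - <<'E'
from h import *
delta([.30,-.12,.262]);delta([.42,-.01,.262])
for z in(.2,.35):print([np.round(onz('top0',*p,z),3) for p in((395,110),(525,195),(395,160))])
for p in([.59,-.03,.22],[.59,-.08,.22],[.59,-.03,.4]):print(p,px('top0',p),px('side0',p))
E
```

```text
t 0.15 d mm [-364.2 -245.1    1.6] rv [-1.000e-03  1.000e-03 -1.102e+00]
t 0.15 d mm [-429.6 -394.2    1.7] rv [-1.000e-03  1.000e-03 -1.102e+00]
[array([ 0.648, -0.047,  0.2  ]), array([ 0.486, -0.28 ,  0.2  ]), array([ 0.553, -0.045,  0.2  ])]
[array([ 0.608, -0.018,  0.35 ]), array([ 0.471, -0.215,  0.35 ]), array([ 0.528, -0.016,  0.35 ])]
[0.59, -0.03, 0.22] (np.float64(388.28962257733804), np.float64(138.37067351061725)) (np.float64(279.56810251249135), np.float64(111.01200717125347))
[0.59, -0.08, 0.22] (np.float64(415.9068692740292), np.float64(137.9982014204703)) (np.float64(291.13551892858686), np.float64(103.46127391658624))
[0.59, -0.03, 0.4] (np.float64(409.8811613973829), np.float64(112.50591320470852)) (np.float64(279.17523341454546), np.float64(30.416934735818558))
```

View pics/wrist0.png

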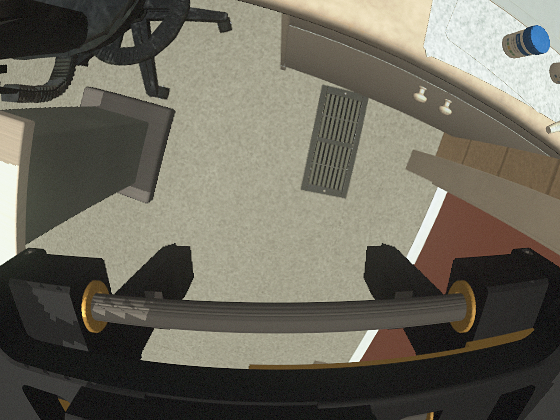

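The wrist view shows that the gripper body is wide along the jaw axis. I'll grasp with the jaws along the gauge's y (yaw 82), away from the microscope.

```bash
python3 -m handwheel '[{"tx":-180,"ty":-122,"tz":0,"az":-0.5},{"tx":-180,"ty":-122,"tz":0,"az":-0.5},{"tx":-180,"ty":-122,"tz":0,"az":-0.5},{"tx":-180,"ty":-122,"tz":0,"az":-0.7},{"tx":-250,"ty":-190,"tz":0,"az":-0.9},{"tx":-250,"ty":-190,"tz":0,"az":-0.9},{"tx":-364,"ty":-245,"tz":0,"az":-1.2},{"tx":-364,"ty":-245,"tz":0,"az":-1.2},{"tx":-364,"ty":-245,"tz":0,"az":-1.3},{"tx":-364,"ty":-245,"tz":0,"az":-1.4},{"tx":-364,"ty":-245,"tz":0,"az":-1.5},{"tx":-364,"ty":-245,"tz":0,"az":-1.5}]'; python3 - <<'E'
from h import *
delta([.40,-.02,.27],82)
E
```

```text
t 0.15 d mm [-426.6 -372.    -6.3] rv [-2.000e-03  0.000e+00 -2.673e+00]validation failed for argument at $[0]...
```

```bash
python3 -m handwheel '[{"tx":-180,"ty":-122,"tz":0,"ax":0,"ay":0,"az":-0.5,"fingers":60},{"tx":-180,"ty":-122,"tz":0,"ax":0,"ay":0,"az":-0.5,"fingers":60},{"tx":-180,"ty":-122,"tz":0,"ax":0,"ay":0,"az":-0.5,"fingers":60},{"tx":-180,"ty":-122,"tz":0,"ax":0,"ay":0,"az":-0.5,"fingers":60},{"tx":-364,"ty":-245,"tz":0,"ax":0,"ay":0,"az":-1.5,"fingers":60},{"tx":-364,"ty":-245,"tz":0,"ax":0,"ay":0,"az":-1.5,"fingers":60},{"tx":-364,"ty":-245,"tz":0,"ax":0,"ay":0,"az":-1.5,"fingers":60},{"tx":-364,"ty":-245,"tz":0,"ax":0,"ay":0,"az":-1.5,"fingers":60},{"tx":-364,"ty":-245,"tz":0,"ax":0,"ay":0,"az":-1.5,"fingers":60},{"tx":-364,"ty":-245,"tz":0,"ax":0,"ay":0,"az":-1.5,"fingers":60},{"tx":-364,"ty":-245,"tz":0,"ax":0,"ay":0,"az":-1.5,"fingers":60},{"tx":-364,"ty":-245,"tz":0,"ax":0,"ay":0,"az":-1.5,"fingers":60}]' 20; python3 - <<'E'
from h import *
delta([.40,-.02,.27],82)
E
```

```text
t: 1.15
tool_pos: [0.3003, -0.1164, 0.2634]
orientation: [-179.9, -0.1, 15.4]
ft_force: [-0.7, -0.8, 0.4]
opening: 0.683
t 1.15 d mm [121.8 -66.4  -6.4] rv [-1.000e-03 -2.000e-03 -1.162e+00]
```

```bash
python3 -m handwheel '[{"tx":122,"ty":-66,"tz":-6,"ax":0,"ay":0,"az":-1.162,"fingers":60},{"tx":122,"ty":-66,"tz":-6,"ax":0,"ay":0,"az":-1.162,"fingers":60},{"tx":122,"ty":-66,"tz":-6,"ax":0,"ay":0,"az":-1.162,"fingers":60},{"tx":122,"ty":-66,"tz":-6,"ax":0,"ay":0,"az":-1.162,"fingers":60},{"tx":122,"ty":-66,"tz":-6,"ax":0,"ay":0,"az":-1.162,"fingers":60},{"tx":122,"ty":-66,"tz":-6,"ax":0,"ay":0,"az":-1.162,"fingers":60},{"tx":122,"ty":-66,"tz":-6,"ax":0,"ay":0,"az":-1.162,"fingers":60},{"tx":122,"ty":-66,"tz":-6,"ax":0,"ay":0,"az":-1.162,"fingers":60},{"tx":122,"ty":-66,"tz":-6,"ax":0,"ay":0,"az":-1.162,"fingers":60},{"tx":122,"ty":-66,"tz":-6,"ax":0,"ay":0,"az":-1.162,"fingers":60},{"tx":122,"ty":-66,"tz":-6,"ax":0,"ay":0,"az":-1.162,"fingers":60},{"tx":122,"ty":-66,"tz":-6,"ax":0,"ay":0,"az":-1.162,"fingers":60}]' 20; python3 - <<'E'
from h import *
snap('wrist','wrist1');print(px('wrist1',[.487,-.02,.173]),px('wrist1',[.487,-.02,.186]))
delta([.4865,-.0195,.27],82)
E
```

```text
t: 2.15
tool_pos: [0.4002, -0.0203, 0.2695]
orientation: [180.0, -0.1, 81.9]
ft_force: [0.4, 0.3, -0.5]
opening: 0.682
(np.float64(292.7228604713114), np.float64(317.67948754906877)) (np.float64(293.41384747335525), np.float64(327.2367736332025))
t 2.2 d mm [13.  85.3 -0.4] rv [ 0.    -0.002 -0.002]
```

View pics/wrist1.png

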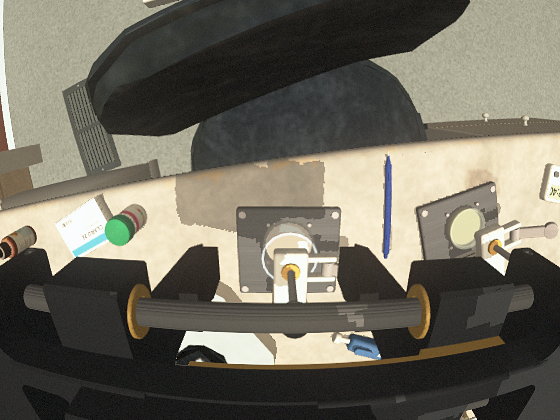

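Wrist view: bush at about (290,272), pot round it centred at (290,250). The head is hidden behind the gripper bar.

```bash
python3 - <<'E'
from h import *
print('bush',tri(('wrist1',290.5,271.5),('top0',320+232/4.4-.4,155+206/4.4-.4),('side0',265+219/4.4-.4,130+192/4.4-.4)),px('wrist1',[.4865,-.0185,.094]))
E
python3 -m handwheel '[{"tx":13,"ty":40,"tz":0,"ax":0,"ay":0,"az":0,"fingers":60},{"tx":13,"ty":85,"tz":0,"ax":0,"ay":0,"az":0,"fingers":60},{"tx":13,"ty":86,"tz":0,"ax":0,"ay":0,"az":0,"fingers":60},{"tx":13,"ty":86,"tz":0,"ax":0,"ay":0,"az":0,"fingers":60},{"tx":13,"ty":86,"tz":0,"ax":0,"ay":0,"az":0,"fingers":60}]' 20; python3 - <<'E'
from h import *
snap('side','side2');snap('top','top2')
a=cv2.imread('pics/side2.png')[60:230,220:400];cv2.imwrite('pics/c2.png',cv2.resize(a,None,fx=3.4,fy=3.4,interpolation=cv2.INTER_CUBIC))
delta([.4865,-.0195,.179],82)
E
```

```text
bush (array([ 0.48591185, -0.01832452,  0.09278193]), [np.float64(0.0004871533437919814), np.float64(0.0008371359021781368), np.float64(0.0007023124166882012)]) (np.float64(290.8224864698863), np.float64(272.27767568639473))
t: 2.62
tool_pos: [0.4867, -0.0195, 0.2689]
orientation: [-179.9, -0.2, 81.8]
ft_force: [-0.8, 0.5, 0.1]
opening: 0.683
t 2.72 d mm [-0.3  0.2 90.7] rv [-0.    -0.002 -0.003]
```

View pics/c2.png

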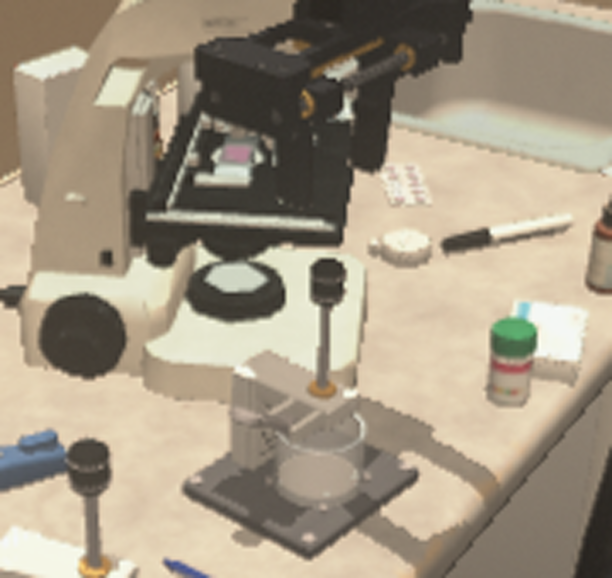

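The gripper hovers above the head, clear of the microscope. Next: descend and grip.

```bash
python3 -m handwheel '[{"tx":0,"ty":0,"tz":30,"ax":0,"ay":0,"az":0,"fingers":60},{"tx":0,"ty":0,"tz":60,"ax":0,"ay":0,"az":0,"fingers":60},{"tx":0,"ty":0,"tz":90,"ax":0,"ay":0,"az":0,"fingers":60},{"tx":0,"ty":0,"tz":90,"ax":0,"ay":0,"az":0,"fingers":60},{"tx":0,"ty":0,"tz":90,"ax":0,"ay":0,"az":0,"fingers":20},{"tx":0,"ty":0,"tz":90,"ax":0,"ay":0,"az":0,"fingers":20},{"tx":0,"ty":0,"tz":90,"ax":0,"ay":0,"az":0,"fingers":20},{"tx":0,"ty":0,"tz":90,"ax":0,"ay":0,"az":0,"fingers":20},{"tx":0,"ty":0,"tz":90,"ax":0,"ay":0,"az":0,"fingers":20},{"tx":0,"ty":0,"tz":90,"ax":0,"ay":0,"az":0,"fingers":20},{"tx":0,"ty":0,"tz":90,"ax":0,"ay":0,"az":0,"fingers":20},{"tx":0,"ty":0,"tz":90,"ax":0,"ay":0,"az":0,"fingers":20}]' 15
```

```text
t: 3.72
tool_pos: [0.4869, -0.0195, 0.1803]
orientation: [179.9, -0.1, 81.9]
ft_force: [1.3, -1.9, 2.0]
opening: 0.264
```

Gripped (opening ≈ 23 mm). Push down most of the way, then feel for the floor.

```bash
python3 -m handwheel '[{"tx":0,"ty":0,"tz":6,"ax":0,"ay":0,"az":0,"fingers":20},{"tx":0,"ty":0,"tz":12,"ax":0,"ay":0,"az":0,"fingers":20},{"tx":0,"ty":0,"tz":18,"ax":0,"ay":0,"az":0,"fingers":20},{"tx":0,"ty":0,"tz":24,"ax":0,"ay":0,"az":0,"fingers":20},{"tx":0,"ty":0,"tz":30,"ax":0,"ay":0,"az":0,"fingers":20},{"tx":0,"ty":0,"tz":34,"ax":0,"ay":0,"az":0,"fingers":20},{"tx":0,"ty":0,"tz":36,"ax":0,"ay":0,"az":0,"fingers":20},{"tx":0,"ty":0,"tz":36,"ax":0,"ay":0,"az":0,"fingers":20}]'; python3 -m handwheel '[{"tx":0,"ty":0,"tz":1,"ax":0,"ay":0,"az":0,"fingers":20},{"tx":0,"ty":0,"tz":2,"ax":0,"ay":0,"az":0,"fingers":20},{"tx":0,"ty":0,"tz":2,"ax":0,"ay":0,"az":0,"fingers":20}]'
```

```text
t: 4.38
tool_pos: [0.4868, -0.0195, 0.1435]
orientation: [179.9, -0.1, 81.8]
ft_force: [2.9, -2.8, -4.1]
opening: 0.263
t: 4.63
tool_pos: [0.4869, -0.0195, 0.1414]
orientation: [179.9, -0.1, 81.8]
ft_force: [1.3, -2.2, -0.8]
opening: 0.261
```

```bash
python3 -m handwheel '[{"tx":0,"ty":0,"tz":1,"ax":0,"ay":0,"az":0,"fingers":20},{"tx":0,"ty":0,"tz":2,"ax":0,"ay":0,"az":0,"fingers":20},{"tx":0,"ty":0,"tz":2,"ax":0,"ay":0,"az":0,"fingers":20}]'; python3 -m handwheel '[{"tx":0,"ty":0,"tz":1,"ax":0,"ay":0,"az":0,"fingers":20},{"tx":0,"ty":0,"tz":2,"ax":0,"ay":0,"az":0,"fingers":20},{"tx":0,"ty":0,"tz":2,"ax":0,"ay":0,"az":0,"fingers":20}]'
```

```text
t: 4.88
tool_pos: [0.4869, -0.0195, 0.1394]
orientation: [179.9, -0.1, 81.8]
ft_force: [0.4, -1.3, 0.9]
opening: 0.26
t: 5.13
tool_pos: [0.4869, -0.0195, 0.1379]
orientation: [179.9, -0.1, 81.9]
ft_force: [-2.1, -0.4, 6.8]
opening: 0.259
```

```bash
python3 -m handwheel '[{"tx":0,"ty":0,"tz":1,"ax":0,"ay":0,"az":0,"fingers":20},{"tx":0,"ty":0,"tz":2,"ax":0,"ay":0,"az":0,"fingers":20},{"tx":0,"ty":0,"tz":2,"ax":0,"ay":0,"az":0,"fingers":20},{"tx":0,"ty":0,"tz":2,"ax":0,"ay":0,"az":0,"fingers":20}]' 25;  python3 -m handwheel '[{"tx":0,"ty":0,"tz":1,"ax":0,"ay":0,"az":0,"fingers":20},{"tx":0,"ty":0,"tz":1,"ax":0,"ay":0,"az":0,"fingers":20},{"tx":0,"ty":0,"tz":1,"ax":0,"ay":0,"az":0,"fingers":20}]'
```

```text
t: 5.47
tool_pos: [0.487, -0.0195, 0.1377]
orientation: [179.9, -0.1, 81.9]
ft_force: [-7.9, 0.4, 20.4]
opening: 0.255
t: 5.72
tool_pos: [0.487, -0.0195, 0.1378]
orientation: [180.0, -0.1, 81.9]
ft_force: [-6.1, -0.3, 13.4]
opening: 0.257
```

The probe stands on the floor (TCP stops at 0.1377, force up to 20 N, as expected for z_head ≈ 0.132). Release and rise.

```bash
python3 -m handwheel '[{"tx":0,"ty":0,"tz":0,"ax":0,"ay":0,"az":0,"fingers":45},{"tx":0,"ty":0,"tz":0,"ax":0,"ay":0,"az":0,"fingers":45},{"tx":0,"ty":0,"tz":0,"ax":0,"ay":0,"az":0,"fingers":45},{"tx":0,"ty":0,"tz":0,"ax":0,"ay":0,"az":0,"fingers":45},{"tx":0,"ty":0,"tz":-30,"ax":0,"ay":0,"az":0,"fingers":45},{"tx":0,"ty":0,"tz":-60,"ax":0,"ay":0,"az":0,"fingers":45},{"tx":0,"ty":0,"tz":-90,"ax":0,"ay":0,"az":0,"fingers":45},{"tx":-80,"ty":-60,"tz":-90,"ax":0,"ay":0,"az":0,"fingers":0},{"tx":-80,"ty":-60,"tz":-90,"ax":0,"ay":0,"az":0,"fingers":0},{"tx":-80,"ty":-60,"tz":-90,"ax":0,"ay":0,"az":0,"fingers":0},{"tx":-80,"ty":-60,"tz":-90,"ax":0,"ay":0,"az":0,"fingers":0},{"tx":-80,"ty":-60,"tz":-90,"ax":0,"ay":0,"az":0,"fingers":0}]'; python3 - <<'E'
from h import *
snap('side','side3');snap('wrist','wrist3')
a=cv2.resize(cv2.imread('pics/side3.png')[130:225,265:355],None,fx=4.4,fy=4.4,interpolation=cv2.INTER_CUBIC)
w=cv2.imread('pics/wrist3.png')
u,v=px('wrist3',[.49,0.02,.09]);u,v=int(u),int(v);print('wrist c',u,v)
u0=max(0,u-60);v0=max(0,v-60);print(u0,v0)
b=cv2.resize(w[v0:v0+120,u0:u0+120],(396,396),interpolation=cv2.INTER_CUBIC) if w[v0:v0+120,u0:u0+120].size else np.zeros((396,396,3),np.uint8)
c=np.zeros((420,800,3),np.uint8);c[:a.shape[0],:396]=a;c[:396,400:796]=b;cv2.imwrite('pics/c3.png',c)
E
```

```text
t: 6.72
tool_pos: [0.416, -0.0907, 0.2277]
orientation: [179.9, -0.1, 81.8]
ft_force: [0.2, -0.1, -0.3]
opening: 0.156
wrist c 405 260
345 200
```

View pics/c3.png

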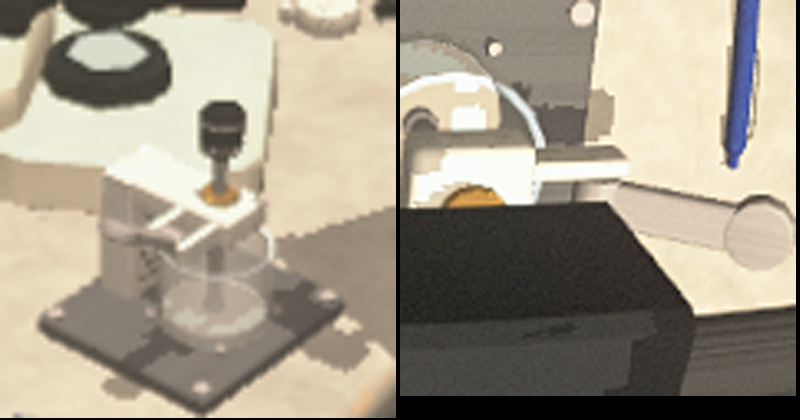

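The probe is down (head ~ (222,128) in the crop, rod in the pot, pot in place). The pad centre in the wrist picture is at about (454.7,269). Next: triangulate it and compute the approach.

```bash
python3 - <<'E'
from h import *
S=lambda u,v:('side3',265+u/4.4-.4,130+v/4.4-.4)
T=lambda u,v:('top0',320+(u-400)/4.4-.4,155+v/4.4-.4)
W=('wrist3',345+(756-400)/3.3-.4,200+230/3.3-.4)
print(tri(W,T(463,178)),tri(W,T(463,178),S(112,229)))
print('head',onz('top0',0,0,0)[2],px('side3',[.4865,-.019,.132]),S(223,128))
delta([.4985,.066,.20],-8)
E
```

```text
(array([0.49869712, 0.06202493, 0.10801718]), [np.float64(3.614103587059217e-05), np.float64(3.614103587052313e-05)]) (array([0.49970304, 0.06248291, 0.10793669]), [np.float64(0.0007978308702506439), np.float64(0.0011145305722362001), np.float64(0.00182850899382066)])
head 0.0 (np.float64(314.6841172059491), np.float64(158.54346330499448)) ('side3', 315.2818181818182, 158.6909090909091)
t 6.82 d mm [165.9  58.9  28. ] rv [-1.000e-03 -2.000e-03  1.569e+00]
```

```bash
python3 -m handwheel '[{"tx":166,"ty":59,"tz":0,"ax":0,"ay":0,"az":1.57,"fingers":0},{"tx":166,"ty":59,"tz":0,"ax":0,"ay":0,"az":1.57,"fingers":0},{"tx":166,"ty":59,"tz":0,"ax":0,"ay":0,"az":1.57,"fingers":0},{"tx":166,"ty":59,"tz":0,"ax":0,"ay":0,"az":1.57,"fingers":0},{"tx":166,"ty":59,"tz":0,"ax":0,"ay":0,"az":1.57,"fingers":0},{"tx":166,"ty":59,"tz":0,"ax":0,"ay":0,"az":1.57,"fingers":0},{"tx":166,"ty":59,"tz":0,"ax":0,"ay":0,"az":1.57,"fingers":0},{"tx":166,"ty":59,"tz":0,"ax":0,"ay":0,"az":1.57,"fingers":0},{"tx":166,"ty":59,"tz":0,"ax":0,"ay":0,"az":1.57,"fingers":0},{"tx":166,"ty":59,"tz":0,"ax":0,"ay":0,"az":1.57,"fingers":0},{"tx":166,"ty":59,"tz":0,"ax":0,"ay":0,"az":1.57,"fingers":0},{"tx":166,"ty":59,"tz":0,"ax":0,"ay":0,"az":1.57,"fingers":0}]'; python3 -m handwheel '[{"tx":0,"ty":0,"tz":0,"ax":0,"ay":0,"az":0.05,"fingers":0},{"tx":0,"ty":0,"tz":0,"ax":0,"ay":0,"az":0.05,"fingers":0}]'; python3 - <<'E'
from h import *
delta([.4985,.066,.145],-8);delta([.4985,.068,.111],-8)
E
```

```text
t: 7.82
tool_pos: [0.4988, 0.0674, 0.2274]
orientation: [-179.9, -0.0, 1.0]
ft_force: [-0.6, 0.0, -0.3]
opening: 0.007
t: 7.98
tool_pos: [0.4991, 0.0688, 0.2269]
orientation: [-179.9, 0.0, -1.9]
ft_force: [0.7, 0.9, 0.4]
opening: 0.003
t 7.98 d mm [-0.5  3.  81.9] rv [-0.002  0.001  0.106]
t 7.98 d mm [ -0.5   1.1 115.9] rv [-0.002  0.001  0.106]
```

```bash
python3 -m handwheel '[{"tx":0,"ty":2,"tz":35,"ax":0,"ay":0,"az":0.1,"fingers":0},{"tx":0,"ty":2,"tz":70,"ax":0,"ay":0,"az":0.1,"fingers":0},{"tx":0,"ty":2,"tz":82,"ax":0,"ay":0,"az":0.1,"fingers":0},{"tx":0,"ty":2,"tz":87,"ax":0,"ay":0,"az":0.1,"fingers":0},{"tx":0,"ty":2,"tz":92,"ax":0,"ay":0,"az":0.1,"fingers":0},{"tx":0,"ty":2,"tz":97,"ax":0,"ay":0,"az":0.1,"fingers":0},{"tx":0,"ty":2,"tz":102,"ax":0,"ay":0,"az":0.1,"fingers":0},{"tx":0,"ty":2,"tz":106,"ax":0,"ay":0,"az":0.1,"fingers":0},{"tx":0,"ty":2,"tz":110,"ax":0,"ay":0,"az":0.1,"fingers":0},{"tx":0,"ty":2,"tz":113,"ax":0,"ay":0,"az":0.1,"fingers":0},{"tx":0,"ty":2,"tz":114,"ax":0,"ay":0,"az":0.1,"fingers":0},{"tx":0,"ty":2,"tz":114,"ax":0,"ay":0,"az":0.1,"fingers":0}]'
```

```text
t: 8.98
tool_pos: [0.4989, 0.0669, 0.1127]
orientation: [-179.9, 0.1, -7.6]
ft_force: [0.3, -1.1, -0.1]
opening: 0.004
```

```bash
python3 -m handwheel '[{"tx":0,"ty":0,"tz":1,"ax":0,"ay":0,"az":0,"fingers":0},{"tx":0,"ty":0,"tz":2,"ax":0,"ay":0,"az":0,"fingers":0},{"tx":0,"ty":0,"tz":2,"ax":0,"ay":0,"az":0,"fingers":0}]';python3 -m handwheel '[{"tx":0,"ty":0,"tz":1,"ax":0,"ay":0,"az":0,"fingers":0},{"tx":0,"ty":0,"tz":1,"ax":0,"ay":0,"az":0,"fingers":0}]'
```

```text
t: 9.23
tool_pos: [0.499, 0.0669, 0.1112]
orientation: [-179.9, 0.0, -7.6]
ft_force: [-0.9, -0.0, 4.8]
opening: 0.01
t: 9.4
tool_pos: [0.4991, 0.0669, 0.111]
orientation: [-179.9, 0.1, -7.6]
ft_force: [-3.9, 0.5, 8.6]
opening: 0.004
```

```bash
python3 -m handwheel '[{"tx":0,"ty":0,"tz":2,"ax":0,"ay":0,"az":0,"fingers":0},{"tx":0,"ty":0,"tz":2,"ax":0,"ay":0,"az":0,"fingers":0},{"tx":0,"ty":0,"tz":2,"ax":0,"ay":0,"az":0,"fingers":0}]'; python3 -m handwheel '[{"tx":0,"ty":0,"tz":-20,"ax":0,"ay":0,"az":0,"fingers":0},{"tx":0,"ty":0,"tz":-50,"ax":0,"ay":0,"az":0,"fingers":0},{"tx":0,"ty":0,"tz":-90,"ax":0,"ay":0,"az":0,"fingers":0},{"tx":0,"ty":0,"tz":-130,"ax":0,"ay":0,"az":0,"fingers":0},{"tx":-100,"ty":0,"tz":-130,"ax":0,"ay":0,"az":0,"fingers":0},{"tx":-100,"ty":0,"tz":-130,"ax":0,"ay":0,"az":0,"fingers":0},{"tx":-100,"ty":0,"tz":-130,"ax":0,"ay":0,"az":0,"fingers":0},{"tx":-100,"ty":0,"tz":-130,"ax":0,"ay":0,"az":0,"fingers":0},{"tx":-100,"ty":0,"tz":-130,"ax":0,"ay":0,"az":0,"fingers":0},{"tx":-100,"ty":0,"tz":-130,"ax":0,"ay":0,"az":0,"fingers":0}]'; python3 - <<'E'
from h import *
snap('side','side4');snap('top','top4')
f=lambda n,s:cv2.resize(cv2.imread(n)[s],(396,418),interpolation=cv2.INTER_CUBIC)
a=f('pics/side4.png',np.s_[130:225,265:355]);b=f('pics/top4.png',np.s_[150:245,320:410])
cv2.imwrite('pics/c4.png',np.hstack([a,b]))
print('lever down pad side',px('side4',[.499,.070,.086]),'top',px('top4',[.499,.070,.086]),'raised side',px('side4',[.499,.0623,.108]),'top',px('top4',[.499,.0623,.108]))
E
```

```text
t: 9.65
tool_pos: [0.4992, 0.0669, 0.1108]
orientation: [-179.9, 0.1, -7.6]
ft_force: [-6.0, 0.3, 16.3]
opening: 0.006
t: 10.48
tool_pos: [0.4013, 0.0796, 0.2413]
orientation: [-179.9, -0.0, -7.6]
ft_force: [0.1, 0.8, 0.4]
opening: 0.005
lever down pad side (np.float64(289.195755033885), np.float64(191.77201315953903)) top (np.float64(329.2928767097178), np.float64(196.03973382027783)) raised side (np.float64(291.12905544700504), np.float64(181.9827809959503)) top (np.float64(333.79070551384814), np.float64(194.89446229718203))
```

View pics/c4.png

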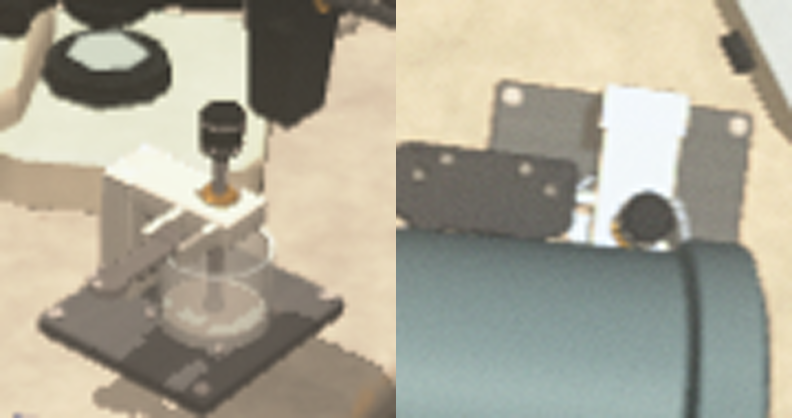

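The lever pad is now at about (105,280) in the side crop, the fully-down position. The head has not moved, the pot is in place, and the gripper is clear.

```bash
python3 -c "
from rig import close_job
print(close_job())"
```

```text
the job is handed in; nothing more can be done
None
```

I pushed the pot gauge's probe down until its tip was on the pot's floor, let go, and pressed that gauge's lock lever fully down. The job was handed in at about t = 10.6 s.

- **Probe:** it moved down about 42 mm and then stopped firmly, with up to 20 N on the tool. In the side view afterwards the head was within a pixel of where a head 132 mm above the worktop should appear, which is the expected height with the tip on the floor. It had not moved after locking.
- **Lever:** it hit its stop with the fingertips about 86 mm above the worktop, the stated fully-down height, and took up to 16 N. The side view shows it down. The pad's centre is about 2 pixels below my prediction, which is within how well I can read the picture. The arm hid the lever in the last top view, so that view did not confirm it.
- **Pot and other gauge:** in the last side view the pot is upright and in place. The arm never went near the other gauge, but I did not measure it again at the end.
- **Other:** the first move command was refused for missing fields, and nothing moved. The gripper was clear of everything at hand-in.

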